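# Set the option switch left the wrong way

### The job

In the open black unit one of the five light-grey rockers of the option-switch bank has been left the opposite way to the other four. Take the slim setting stylus from the tool stand and press with its tip, not with your fingers, to flip that one rocker fully over so that all five lie the same way; then stand the stylus back in the bore of the stand it came from, collar down on the stand. Leave the other four switches as they are and don't disturb the other tools and parts.

Things in the scene. Friction and masses are not known exactly. Their poses are not given: they have to be found in the camera images.
- unit: Open unit, fixed: shallow black metal tray 220 (x) x 320 (y) mm, walls 45 high. Origin: centre of its underside on the bench; x roughly away from the robot, z up. Inside: the bank of five switches in a row along y (row centre at x 0, y +22), a steel canister 80 high at (45, -100), aluminium blocks with thin posts 47 high at (-50, -100) and (0, 131), electronics under 30 high.
- switch_odd: The switch left the wrong way, at any of the five places; five equal switches at 28 mm pitch along y. Black frame 48 (x) x 26.5 (y) x 16 mm high, fixed, holding a light-grey rocker 40 mm long (x), 19 wide. Origin: centre of the frame's underside, 13 mm above the bench; axes as the unit's, x away from the robot. The rocker pivots about y at 16 mm above the origin.
- switch_a: Another switch of the bank, same shape and frame as switch_odd, rocker already the right way: its far half (+x) up, its half towards the robot down.
- switch_b: As switch_a.
- switch_c: As switch_a.
- switch_d: As switch_a.
- rocker_odd (a joint): Rocker of switch_odd; its top is a shallow V, one half about flush, the other sloping up to an end 11 mm above the frame. 0 rad at the start: half towards the robot (-x) up, 25 mm above the origin at 12 mm from the pivot. Pressing there by 8 mm (to 17 mm), with about 4 N, flips it to 0.6 rad (that half down). Past the middle it snaps over and stays.
- rocker_a (a joint): Rocker of switch_a: 0 rad the right way (as it starts, half towards the robot down), 0.6 rad the wrong way.
- rocker_b (a joint): Rocker of switch_b, as rocker_a.
- rocker_c (a joint): Rocker of switch_c, as rocker_a.
- rocker_d (a joint): Rocker of switch_d, as rocker_a.
- stand: Tool stand, fixed: aluminium block 60 (x) x 140 (y) x 68 mm high with two upright 18 mm bores right through it at y -35 and +35 mm. Origin: centre of its underside on the bench; y along the row of bores, z up. One bore holds the stylus, the other the nut driver; which is which varies.
- stylus_handle (a point): Centre of the handle of the loose round stylus (137 mm long, 45 g), upright in the stand, hanging by its collar. From the tip up: black shank 60 mm (6 across at the tip, 9 above), collar 24 across, 5 thick, resting on the stand's top; grey handle 15 across, 72 long. This point: 36 mm above the collar's top and below the handle's end, 109 above the bench in the stand. z towards the handle's end.
- stylus_tip (a point): Working tip of the stylus, 101 mm below stylus_handle along its axis, 8 mm above the bench while in the stand.
- driver_handle (a point): Centre of the fat black handle (27 mm across, 56 mm long) of a loose nut driver that stands in the stand's other bore, its handle's top 124 mm above the bench. Not needed.
- canister_center (a point): Centre of a spare steel canister, 46 mm across and 78 mm high with its stub, standing loose on the bench. Not needed.
- screwdriver: Screwdriver 180 mm long lying loose on the bench beyond the unit; origin on its underside. Not needed.
- parts_tray: Grey parts tray 110 by 160 by 32 mm, loose on the bench; origin at the centre of its underside. Not needed.
Mind the look-alikes: they are no part of the job. Leave any green or orange look-alike of the part that bears stylus_handle alone.

How it is judged:
By the outcome, as a careful person would: the job done as asked, in the order asked, and still so for the second after the job is handed in, with the robot touching nothing.
It also fails if it takes over 51 s, if anything falls off the work surface, if the arm or the gripper's body presses on something with over 40 N, if the wrist force passes 120 N, or if a joint passes its speed limit or range.

### The arm

A 6-joint arm with a two-finger parallel gripper is mounted at the origin on the work surface. World frame = base frame: x ahead of the robot, y to its left, z up, the work surface at z = 0. Lengths are in mm, angles in rad, forces in N, time in s.
With the tool pointing down it reaches from about 400 to 825 mm from the base axis. Payload 7 kg.
Tool frame: the origin (TCP) lies at the very end of the fingers, on their centre line; the grasp point (between the pads) lies 19 mm behind it; z points along the fingers, y is the line along which they close (so a half turn about z gives the same grasp; the last joint's range is limited). The gripper opens to 88 mm and grips with 3 to 60 N. Pads are 19 mm wide; open, the fingers measure 130 mm over their backs; the gripper's body (78 mm by 193 mm) begins 47 mm behind the grasp point.
Start: joints at [1.466, 0.359, 0.012, 0, -1.224, -0.288], TCP at [258.381, 623.566, 226.561] pointing down, gripper open.
Joint ranges: [-3.07, 3.07], [-1.43, 2.12], [-1.02, 1.25], [-3.03, 1.67], [-3.05, -0], [-3.03, 3.03]. Speed limits (rad/s): [2.39, 2.39, 3.01, 3.14, 3.14, 3.14].

### API

Orientations are given as a unit quaternion [x, y, z, w].
In Python, from plant import bot gives the robot as it stands. Calls block until the motion is done:
- bot.move_ptp(position, orientation): joint-space move of the TCP to a pose.
- bot.line_to(position, velocity=150, ori=None): straight line of the TCP; ori=None keeps the orientation; velocity is the mean speed in mm/s.
- bot.move_joints(angles): joint-space move.
- bot.move_gripper(opening, force=None): finger opening in mm; force is the grip in N (None keeps the last); returns when the fingers have stopped.
- bot.pause(seconds).
- bot.solve_ik(position, orientation): joint angles nearest the present ones, or None.
- bot.read_state(): the state.
- bot.camera(name): name is "side" or "top" or "wrist"; returns the picture (420x560x3 uint8, red, green, blue); there is no depth.
- bot.get_calibration(name): a dict with "fx", "fy", "cx", "cy" (pixels), "view" (4x4, takes a point from world to camera coordinates); the wrist camera has in their place "T_tool_cam" (4x4, takes a point from camera to tool coordinates, whose origin is the TCP and whose axes are the flange's). Camera axes: x right, y up, looking along -z (the intrinsics and any distortion apply to the point x, -y, -z); pixel columns grow to the right and rows downward; lengths in mm; the calibration is good to about 2 mm. A picture is of the moment at which its call begins: read the wrist's pose just before it. get_calibration takes no time and is no camera call.
A pose or a line that the arm cannot do raises bot.Unreachable and nothing moves.
- bot.close_job(): hands the job in; it is judged then, once.
The state is a dict: "t": time; "joint_pos": joint angles; "qvel": joint speeds; "tau": joint torques, N m; "tcp_pos": TCP position; "eef_rot": TCP orientation; "contact_force": force on the tool from outside, world axes, zero at the start; "moment": the same for the moment, N m; "width": finger opening in mm; "finger_force": force on a finger pad.
Only numpy, scipy, OpenCV 4.12 (cv2) and the standard library are available. Lean on these libraries where they do the work, as an engineer would, in place of code of your own. Each camera call takes 0.05 s, during which the arm holds its last target. There are 200 camera calls.

## Working session

There is one attempt and no reset: what is moved stays moved. The work goes in short steps, each a Python script; the robot and the scene stay as the last script left them, time stands still between calls to the robot, and variables do not carry over. Pictures are saved under pics/ and viewed, at most 10 in all, crops included, and the job is handed in when it is done.

```bash
ls; mkdir -p pics
python3 - <<'E'
from plant import bot
import cv2,numpy as np
np.set_printoptions(suppress=True,precision=4)
for n in("top","side"):
    cv2.imwrite(f"pics/{n}0.png",bot.camera(n)[...,::-1]); print(n,bot.get_calibration(n))
print(bot.get_calibration("wrist")); print(bot.read_state())
E
```

```text
pics
top {'fx': 509.2758625663073, 'fy': 509.2758625663073, 'cx': 284.1955977510924, 'cy': 208.17962865289414, 'view': array([[   -0.025 ,    -0.9995,    -0.019 ,   -67.6062],
       [    0.985 ,    -0.0279,     0.17  ,  -509.5425],
       [   -0.1705,    -0.0145,     0.9853, -1400.7523],
       [    0.    ,     0.    ,     0.    ,     1.    ]])}
side {'fx': 418.530533570668, 'fy': 418.530533570668, 'cx': 280.459281981461, 'cy': 200.38166741226442, 'view': array([[   -0.995 ,    -0.0973,    -0.0205,   511.1189],
       [    0.0563,    -0.7209,     0.6907,  -181.7019],
       [   -0.082 ,     0.6861,     0.7228, -1074.3828],
       [    0.    ,     0.    ,     0.    ,     1.    ]])}
{'fx': 297.42193415815774, 'fy': 297.42193415815774, 'cx': 278.1215499612683, 'cy': 213.03233176894918, 'T_tool_cam': array([[   0.0003,    0.9571,    0.2897,   78.2512],
       [   1.    ,   -0.0006,    0.0008,   -0.1366],
       [   0.001 ,    0.2897,   -0.9571, -156.3358],
       [   0.    ,    0.    ,    0.    ,    1.    ]])}
{'t': 0.1, 'joint_pos': array([ 1.4661,  0.3593,  0.0112, -0.0003, -1.2241, -0.2881]), 'qvel': array([ 0.0018, -0.001 ,  0.0025,  0.0014,  0.0006,  0.    ]), 'tau': array([ -0.0011, -58.4162,  29.3749,   7.0154,   0.0102,  -0.    ]), 'tcp_pos': array([258.2417, 623.1916, 225.7184]), 'eef_rot': array([ 0.9808, -0.1952, -0.0001,  0.0007]), 'contact_force': array([-0.6904, -0.0551, -0.8768]), 'moment': array([ 0.0085, -0.0123, -0.0341]), 'finger_force': 0.0, 'width': 87.81929411576418}
```

View pics/top0.png

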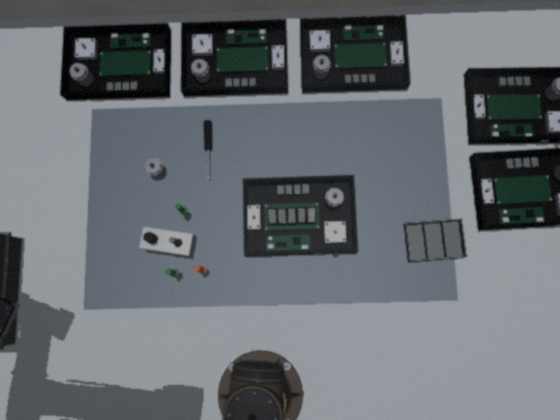

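View pics/side0.png

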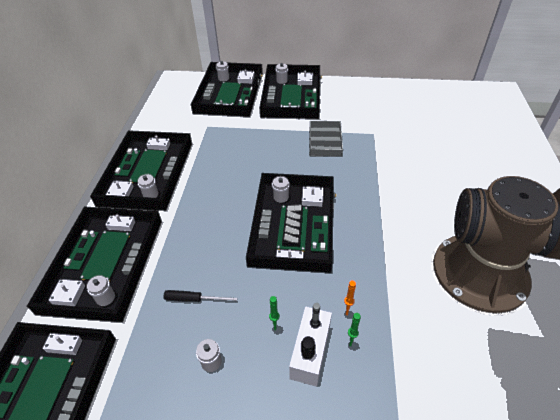

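The top view shows the unit at about (300,216) and the stand at (167,242), with the fat driver in its left bore (150,238) and the stylus in its right bore (177,242). The green and orange decoys are around the stand. Next I enlarge these areas.

Run:
```python
import cv2,numpy as np
t=cv2.imread("pics/top0.png");s=cv2.imread("pics/side0.png")
def c(im,x,y,w,h,f):return cv2.resize(im[y:y+h,x:x+w],None,fx=f,fy=f,interpolation=cv2.INTER_CUBIC)
A=c(t,235,170,130,100,3);A=cv2.resize(A,(400,300));
A=c(t,240,170,120,90,10/3);B=c(t,130,215,80,60,5);C=c(s,240,165,106,80,400/106);D=c(s,280,300,100,75,4)
A,B,C,D=[cv2.resize(i,(400,300)) for i in(A,B,C,D)]
cv2.imwrite("pics/crop0.png",np.vstack([np.hstack([A,B]),np.hstack([C,D])]))
```

```text
(no output)
```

View pics/crop0.png

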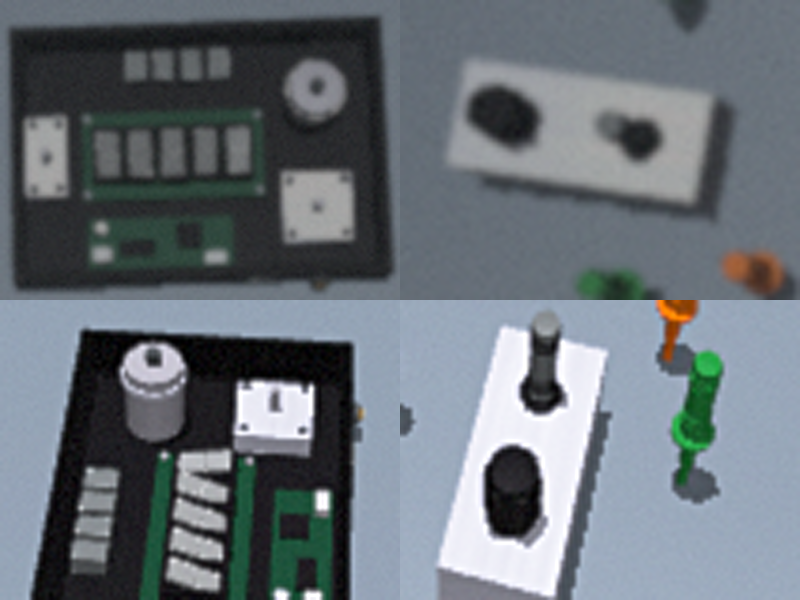

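The stylus (grey handle, black collar) is in the stand's right bore at about (177,242). The odd rocker looks to be the one nearest the canister, at -y, in the side view. I compute coarse poses from the corners I read off.

```bash
cat > h.py <<'E'
from plant import bot
import cv2,numpy as np
from scipy.spatial.transform import Rotation as R
from scipy.optimize import least_squares
np.set_printoptions(suppress=True,precision=2)
def cam(n,st=None):
    c=bot.get_calibration(n)
    if n=="wrist":
        T=np.eye(4);T[:3,:3]=R.from_quat(st["eef_rot"]).as_matrix();T[:3,3]=st["tcp_pos"]
        V=np.linalg.inv(T@c["T_tool_cam"])
    else:V=c["view"]
    return c,V
def proj(cv,P):
    c,V=cv;q=np.atleast_2d(P)@V[:3,:3].T+V[:3,3]
    return np.c_[c["cx"]-c["fx"]*q[:,0]/q[:,2],c["cy"]+c["fy"]*q[:,1]/q[:,2]]
def onz(cv,px,z):
    c,V=cv;px=np.atleast_2d(px).astype(float)
    d=np.c_[(px[:,0]-c["cx"])/c["fx"],-(px[:,1]-c["cy"])/c["fy"],-np.ones(len(px))]@V[:3,:3]
    o=-V[:3,:3].T@V[:3,3];return o+d*((z-o[2])/d[:,2])[:,None]
def fit(cv,px,loc,z0=0,x0=(500,0,0)):
    "planar pose x,y,yaw from known local points"
    loc=np.array(loc,float);W=onz(cv,px,0)*0
    W=np.vstack([onz(cv,p,l[2]+z0) for p,l in zip(px,loc)])
    f=lambda v:((loc[:,:2]@R.from_euler('z',v[2]).as_matrix()[:2,:2].T+v[:2])-W[:,:2]).ravel()
    s=least_squares(f,(*W[:,:2].mean(0),x0[2]));return s.x,f(s.x).reshape(-1,2)
def down(yaw):  # tool x-axis at yaw, pointing down
    return (R.from_euler('z',yaw)*R.from_quat([1,0,0,0])).as_quat()
E
python3 - <<'E'
from h import *
t=cam("top")
r=fit(t,[(143,227),(193,234),(189,256),(139.4,248)],[(30,70,68),(30,-70,68),(-30,-70,68),(-30,70,68)]);print("stand",*r)
r2=fit(t,[(243,178.4),(353.4,175.1),(357.6,252.5),(244.5,257)],[(110,160,45),(110,-160,45),(-110,-160,45),(-110,160,45)]);print("unit",*r2)
def w(v,p):return R.from_euler('z',v[2]).as_matrix()@p+[v[0],v[1],0]
for y in(35,-35):
    p=w(r[0],[0,y,145]);print(y,p,proj(t,p),proj(cam("side"),p))
for k in range(5):
    p=w(r2[0],[0,22+28*(k-2),29]);print(p,proj(t,p),proj(cam("side"),p))
E
```

```text
stand [419.79 247.58  -0.17] [[ 0.19 -1.21]
 [-0.53  0.56]
 [ 0.97  0.2 ]
 [-0.62  0.45]]
unit [ 485.79 -123.93    0.01] [[-2.39  2.19]
 [-0.58 -2.04]
 [ 0.49 -2.5 ]
 [ 2.48  2.35]]
35 [425.83 282.06 145.  ] [[145.7  236.15]] [[309.87 335.05]]
-35 [413.76 213.1  145.  ] [[171.86 240.02]] [[317.41 303.83]]
[ 486.02 -157.92   29.  ] [[311.38 215.7 ]] [[295.19 207.51]]
[ 485.83 -129.93   29.  ] [[301.57 216.04]] [[294.53 214.77]]
[ 485.64 -101.93   29.  ] [[291.76 216.38]] [[293.85 222.28]]
[485.44 -73.93  29.  ] [[281.96 216.72]] [[293.15 230.04]]
[485.25 -45.93  29.  ] [[272.16 217.05]] [[292.42 238.06]]
```

Run:
```python
from h import *
for a in(1.40,-1.74): print(a,bot.solve_ik([413.8,213.1,270],down(a)), bot.solve_ik([474,-158,180],down(a)))
a=1.40 if bot.solve_ik([413.8,213.1,270],down(1.4)) is not None else -1.74
q=[bot.solve_ik([413.8,213.1,270],down(a)) for a in(1.4,-1.74)]
a=(1.4,-1.74)[int(np.argmin([9 if x is None else abs(x[5]) for x in q]))];print(a)
bot.move_ptp([413.8,213.1,270],down(a)); bot.move_gripper(45)
st=bot.read_state();im=bot.camera("wrist");print(st["t"],st["tcp_pos"],st["joint_pos"],st["eef_rot"])
np.save("st1.npy",np.r_[st["tcp_pos"],st["eef_rot"]])
cv2.imwrite("pics/w1.png",cv2.resize(im[...,::-1],(800,600),interpolation=cv2.INTER_CUBIC))
c=cam("wrist",st);v=[419.79,247.58,-.17]
w=lambda p:R.from_euler('z',v[2]).as_matrix()@p+[v[0],v[1],0]
for p in([0,-35,145],[0,-35,73],[30,-70,68],[-30,-70,68],[30,70,68],[-30,70,68]):print(p,proj(c,w(p))*800/560)
```

```text
1.4 [ 0.9  -0.02 -0.36  0.   -1.24  2.07] [ 0.07  0.11 -0.43  0.   -1.03  2.9 ]
-1.74 [ 0.9  -0.02 -0.36  0.   -1.24 -1.07] [ 0.07  0.11 -0.43  0.   -1.03 -0.24]
-1.74
2.6 [413.82 213.07 270.03] [ 0.9  -0.02 -0.36 -0.   -1.24 -1.07] [-0.64  0.76  0.    0.  ]
[0, -35, 145] [[396.98 294.39]]
[0, -35, 73] [[397.11 271.61]]
[30, -70, 68] [[361.31 229.31]]
[-30, -70, 68] [[433.02 229.39]]
[30, 70, 68] [[364.85 380.64]]
[-30, 70, 68] [[429.19 380.72]]
```

View pics/w1.png

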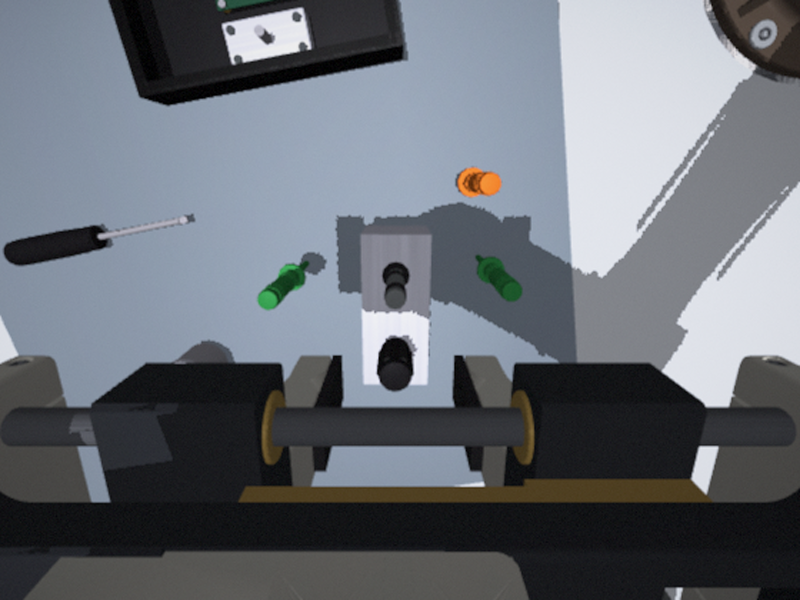

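The handle top is at (396,299) and the collar at (396,274), 3–5 px below the prediction, or about 3 mm towards the stand's +y. Sideways it is exact. I grip with that correction and lift.

Run:
```python
from h import *
p=np.array([413.8,213.1])+2.5*np.array([np.sin(.17),np.cos(.17)])
bot.line_to([*p,93],150); bot.move_gripper(8,force=40)
s=bot.read_state();print(s["t"],s["tcp_pos"],s["width"],s["finger_force"],s["contact_force"])
np.save("grasp.npy",s["tcp_pos"])
bot.line_to([*p,250],120)
s=bot.read_state();print(s["t"],s["tcp_pos"],s["width"],s["finger_force"],s["contact_force"])
bot.move_ptp([440,-158,215],down(-1.74))
st=bot.read_state();im=bot.camera("wrist");print(st["t"],st["tcp_pos"])
np.save("st2.npy",np.r_[st["tcp_pos"],st["eef_rot"]])
cv2.imwrite("pics/w2.png",cv2.resize(im[...,::-1],(800,600),interpolation=cv2.INTER_CUBIC))
cv2.imwrite("pics/side2.png",bot.camera("side")[...,::-1]);cv2.imwrite("pics/top2.png",bot.camera("top")[...,::-1])
c=cam("wrist",st);print("tip",proj(c,[440,-158,215+19-101-3])*800/560)
for k in range(5):print(proj(c,[486,-157.9+28*k,29])*800/560)
```

```text
4.5917 [414.29 215.62  93.17] 14.246102142685816 39.9999475479126 [0.2  0.12 1.97]
6.05 [413.92 215.32 249.27] 13.965402605897996 39.99980807304382 [-0.59  0.09  0.38]
7.45 [ 440.39 -157.45  215.09]
tip [[397.49 311.34]]
[[342.95 282.92]]
[[349.69 314.51]]
[[356.13 344.73]]
[[362.3  373.66]]
[[368.22 401.38]]
```

View pics/w2.png

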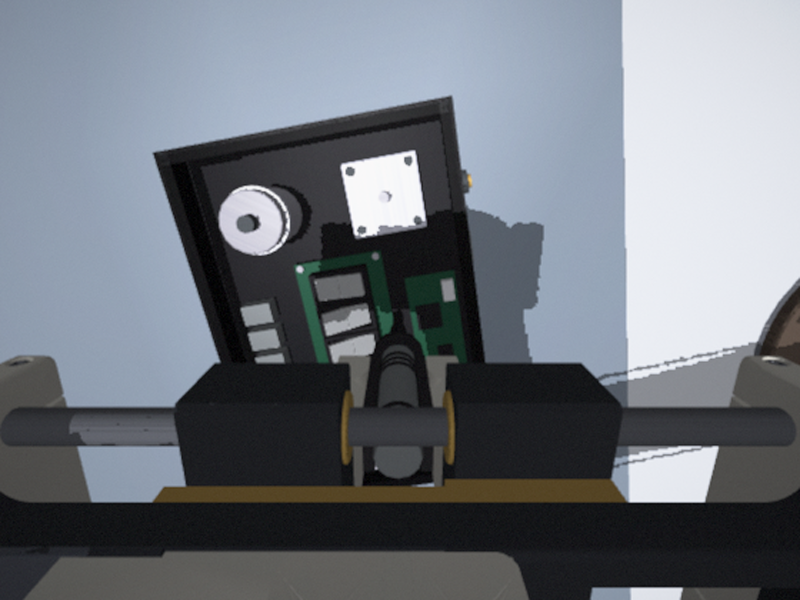

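The stylus is held, its tip near (402,312). The rocker nearest the canister is at about (340,288). I zoom in on it.

Run:
```python
import cv2
i=cv2.imread("pics/w2.png");i=cv2.resize(i[240:390,280:480],(800,600),interpolation=cv2.INTER_CUBIC)
cv2.imwrite("pics/w2c.png",cv2.convertScaleAbs(i,alpha=1.6,beta=20))
```

```text
(no output)
```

View pics/w2c.png

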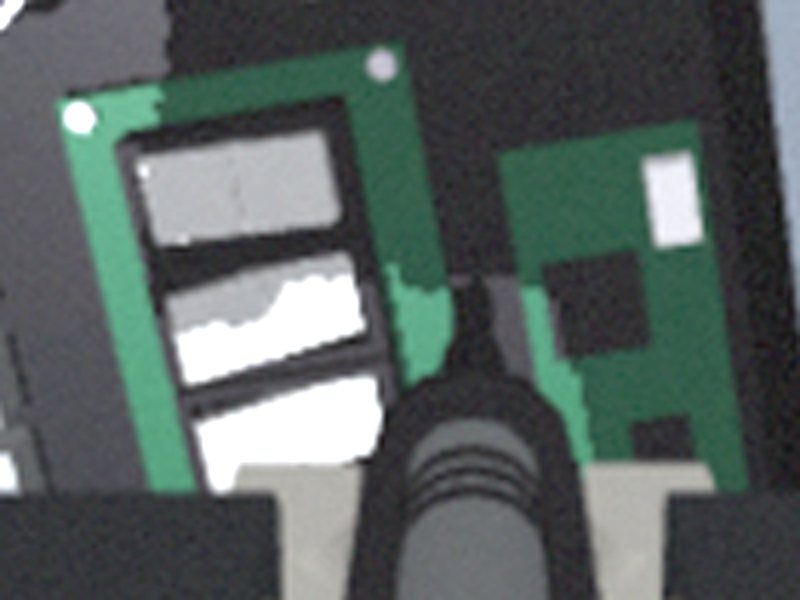

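The tip is at crop (470,278). The odd frame's outer edge runs from (118,148) to (345,97), and the rocker's valley is at about (238,185).

Run:
```python
from h import *
s=np.load("st2.npy");c=cam("wrist",dict(tcp_pos=s[:3],eef_rot=s[3:]))
f=lambda x,y:((280+x/4)*.7,(240+y/4)*.7)
print(onz(c,[f(118,148),f(345,97)],29),onz(c,[f(238,185)],30), "tip",onz(c,[f(470,282)],130))
r,e=fit(c,[f(118,148),f(345,97)],[(24,-13.25,29),(-24,-13.25,29)]);print(r,e)
print(onz(c,[f(135,160),f(155,245)],29),onz(c,[f(325,130),f(343,222)],40))
```

```text
[[ 512.23 -167.46   29.  ]
 [ 463.97 -170.13   29.  ]] [[ 489.23 -155.82   30.  ]] tip [[ 439.91 -158.52  130.  ]]
[ 487.36 -155.56    0.06] [[-0.17 -0.01]
 [ 0.17  0.01]]
[[ 509.33 -164.38   29.  ]
 [ 509.3  -145.76   29.  ]] [[ 467.96 -166.3    40.  ]
 [ 468.02 -146.99   40.  ]]
```

This fits: the rocker is 41 long by 19 wide with its robot-side end raised. Its centre is about (488,-156), against (486,-158) from the top camera. I hover the tip just above the raised half and check.

```bash
cat >> h.py <<'E'
def snap(name,pt):
    st=bot.read_state();out=[]
    for n,(w,h) in(("wrist",(100,150)),("side",(60,90))):
        im=bot.camera(n)[...,::-1];u=proj(cam(n,st),pt)[0]
        x,y=int(np.clip(u[0]-w/2,0,560-w)),int(np.clip(u[1]-h/2,0,420-h))
        out.append(cv2.resize(im[y:y+h,x:x+w],(400,600),interpolation=cv2.INTER_CUBIC))
        print(n,"crop origin",x,y,"scale",400/w)
    cv2.imwrite(name,cv2.convertScaleAbs(np.hstack(out),alpha=1.3))
E
python3 - <<'E'
from h import *
bot.move_ptp([474.5,-156.5,150],down(-1.74)); bot.line_to([474.5,-156.5,85.2+44],100); bot.pause(.2)
s=bot.read_state();print(s["t"],s["tcp_pos"],s["contact_force"],s["width"])
snap("pics/hover.png",[480,-150,35])
E
```

```text
8.55 [ 474.98 -156.53  130.22] [-0.08  0.05  0.13] 14.06889033930388
wrist crop origin 223 147 scale 4.0
side crop origin 267 163 scale 6.666666666666667
```

View pics/hover.png

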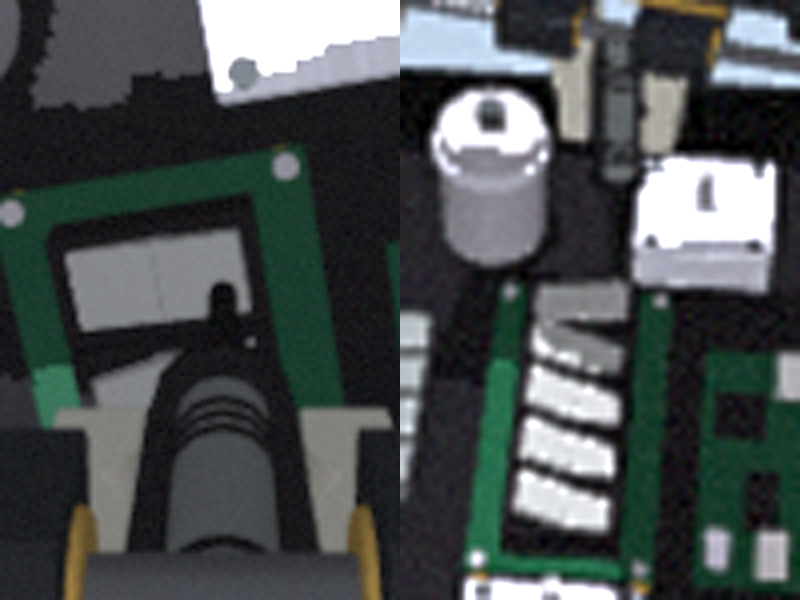

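In the wrist crop the tip (222,285) is over the raised half of the odd rocker, centred across its width and about 13 mm from the valley at (158,283). I press now, watching the force.

Run:
```python
from h import *
for z in(40,37,34,32,31,30,29):
    bot.line_to([474.8,-156.5,85.2+z],40); bot.pause(.1)
    s=bot.read_state();print(z,s["tcp_pos"],s["contact_force"],s["width"])
    if s["contact_force"][2]>15:break
bot.line_to([474.8,-156.5,250],120)
bot.line_to([430,-60,250],150)
s=bot.read_state();print(s["t"],s["contact_force"])
snap("pics/after.png",[486,-110,29])
```

```text
40 [ 474.73 -156.55  125.08] [ 0.2  -0.48 -0.8 ] 14.410214500294659
37 [ 474.79 -156.48  122.15] [-0.46  0.65 -0.15] 14.224680826949085
34 [ 474.86 -156.5   119.21] [-0.03 -0.44  0.22] 14.138637984362498
32 [ 474.8  -156.52  117.28] [ 0.2  -0.07  2.39] 14.265013478338815
31 [ 474.72 -156.52  116.14] [-0.01  0.21  2.28] 14.218889373751827
30 [ 474.67 -156.47  115.01] [0.51 0.29 0.01] 14.173054317153698
29 [ 474.87 -156.45  114.18] [0.03 0.06 0.34] 14.560493221189317
13.2417 [ 0.41 -0.68 -0.37]
wrist crop origin 177 79 scale 4.0
side crop origin 263 175 scale 6.666666666666667
```

View pics/after.png

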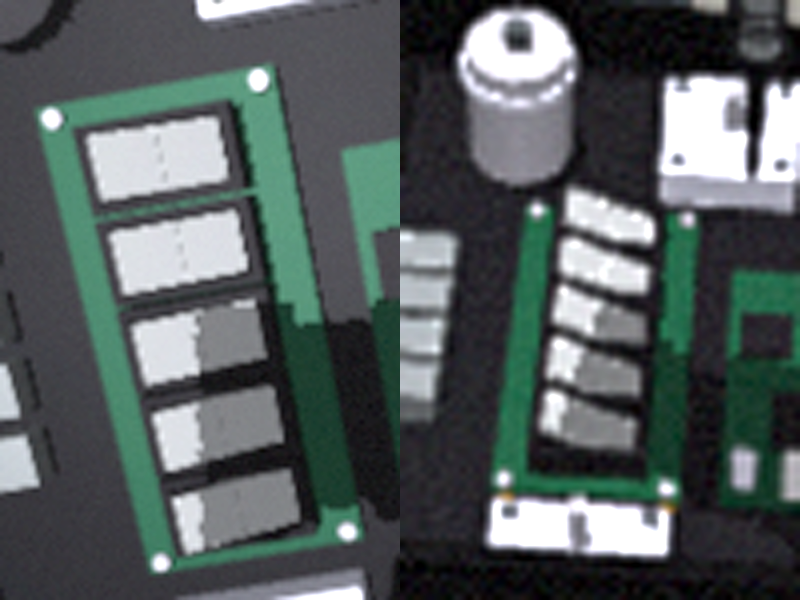

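All five rockers now lie the same way: both views show the first one (wrist crop (158,160)) matching its neighbours. I return the stylus to the pose it was gripped in.

Run:
```python
from h import *
g=np.load("grasp.npy")
bot.move_ptp([g[0],g[1],250],down(-1.74)); bot.pause(.3)
s=bot.read_state();print(s["t"],s["tcp_pos"])
for z in(150,130,110,97,94.2):
    bot.line_to([g[0],g[1],z],80); bot.pause(.1)
    s=bot.read_state();print(z,s["tcp_pos"],s["contact_force"],s["moment"])
    if np.linalg.norm(s["contact_force"])>8:break
snap("pics/ins.png",[g[0],g[1],90])
```

```text
14.7083 [414.59 214.82 250.11]
150 [414.5  215.83 150.46] [0.43 0.08 0.31] [ 0.06 -0.12 -0.02]
130 [414.51 215.82 130.39] [ 0.42  0.23 -0.65] [ 0.05 -0.02  0.  ]
110 [414.57 215.85 110.45] [-0.09  0.07 -1.29] [ 0.11 -0.02 -0.05]
97 [414.46 215.76  97.36] [-0.7  -0.13 -0.36] [ 0.09 -0.09 -0.04]
94.2 [414.33 215.63  94.28] [-0.02  0.48  0.32] [ 0.11 -0.07 -0.  ]
wrist crop origin 227 185 scale 4.0
side crop origin 286 273 scale 6.666666666666667
```

View pics/ins.png

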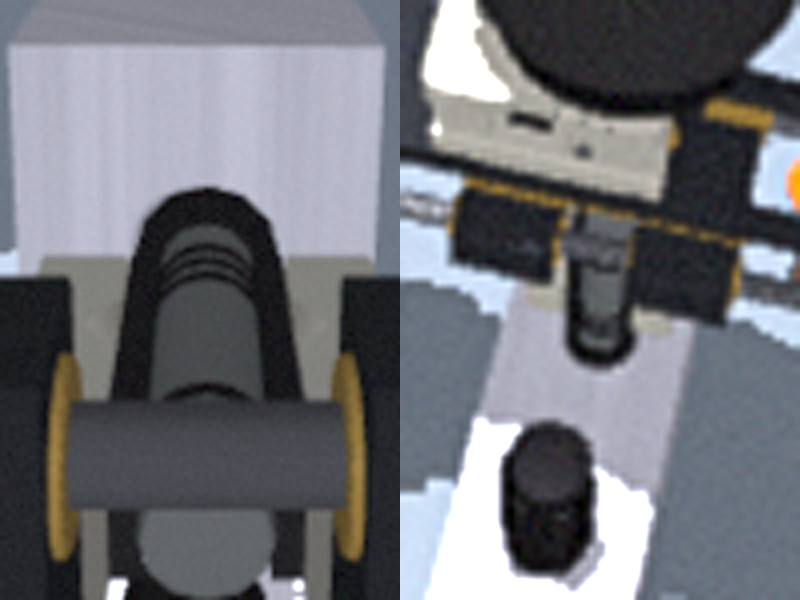

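The collar sits just above the stand top (side crop (600,350)), with the shank down the bore and no side force. I lower the last millimetre, release, withdraw and check.

Run:
```python
from h import *
g=np.load("grasp.npy")
bot.line_to([g[0],g[1],93.2],20); bot.pause(.2); print(bot.read_state()["contact_force"])
bot.move_gripper(40); bot.pause(.3)
bot.line_to([g[0],g[1],250],120)
bot.line_to([g[0]-20,g[1]+120,290],200); bot.pause(.3)
s=bot.read_state();print(s["t"],s["contact_force"])
im=bot.camera("side")[...,::-1][160:400,240:560]
cv2.imwrite("pics/final.png",cv2.resize(im,(800,600),interpolation=cv2.INTER_CUBIC))
```

```text
[ 0.06 -0.89  0.09]
22.0417 [ 0.5   0.52 -0.42]
```

View pics/final.png

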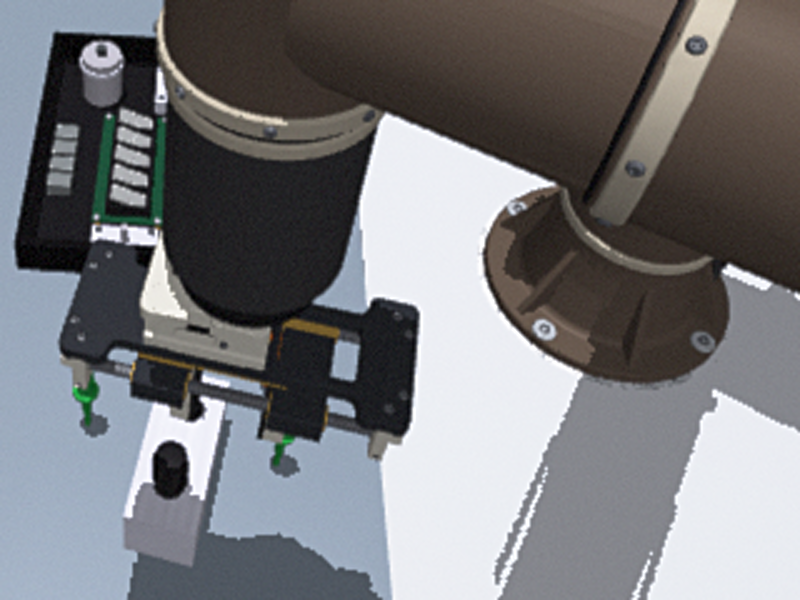

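The rockers are all still the right way, but the arm hides most of the stylus. I move the arm to its start pose and compare pictures numerically with the first ones.

Run:
```python
from h import *
bot.move_joints([1.466,.359,.012,0,-1.224,-.288]); bot.pause(.3)
for n,box in(("side",(300,295,335,385)),("top",(135,222,198,262))):
    a=cv2.imread(f"pics/{n}0.png");b=np.ascontiguousarray(bot.camera(n)[...,::-1])
    d=cv2.GaussianBlur(cv2.absdiff(a,b),(3,3),0).max(2)
    x0,y0,x1,y1=box;print(n,"stand",d[y0:y1,x0:x1].max(),"whole px>40:",np.argwhere(d>40)[:,::-1][:40].tolist())
print(bot.read_state()["t"])
```

```text
side stand 93 whole px>40: [[288, 203], [289, 203], [290, 203], [291, 203], [287, 204], [288, 204], [289, 204], [290, 204], [291, 204], [292, 204], [293, 204], [298, 204], [299, 204], [300, 204], [288, 205], [289, 205], [290, 205], [291, 205], [292, 205], [293, 205], [296, 205], [297, 205], [298, 205], [299, 205], [300, 205], [301, 205], [296, 206], [297, 206], [298, 206], [299, 206], [300, 206], [301, 206], [298, 207], [299, 207], [300, 207], [301, 207], [287, 208], [288, 208], [289, 208], [287, 209]]
top stand 35 whole px>40: [[24, 293], [24, 294], [25, 294], [26, 294], [25, 295], [26, 295], [27, 295], [30, 296], [31, 296], [30, 297], [31, 297], [32, 297], [33, 297], [34, 297], [31, 298], [32, 298], [33, 298], [34, 298], [35, 298], [36, 298], [34, 299], [35, 299], [36, 299], [53, 305], [53, 306], [54, 306], [55, 306], [56, 306], [53, 307], [54, 307], [55, 307], [56, 307], [57, 307], [58, 307], [55, 308], [56, 308], [57, 308], [58, 308], [63, 310], [64, 310]]
23.725
```

Run:
```python
from h import *
a=cv2.imread("pics/side0.png");b=np.ascontiguousarray(bot.camera("side")[...,::-1])
d=cv2.absdiff(a,b).max(2);p=np.argwhere(d>40)[:,::-1];p=p[(p[:,1]>215)];print(p.tolist()[:60])
print("before\n",a[300:330:2,306:328,1],"\nafter\n",b[300:330:2,306:328,1])
```

```text
[[547, 258], [555, 262], [459, 286], [461, 287], [518, 296], [312, 307], [313, 307], [314, 307], [312, 308], [313, 308], [314, 308], [318, 308], [319, 308], [320, 308], [312, 309], [313, 309], [320, 309], [312, 310], [313, 310], [319, 310], [320, 310], [312, 311], [313, 311], [319, 311], [320, 311], [312, 312], [313, 312], [319, 312], [320, 312], [312, 313], [313, 313], [319, 313], [320, 313], [312, 314], [313, 314], [319, 314], [320, 314], [312, 315], [313, 315], [319, 315], [312, 316], [313, 316], [319, 316], [312, 317], [319, 317], [311, 318], [312, 318], [319, 318], [311, 319], [312, 319], [319, 319], [320, 319], [310, 320], [311, 320], [319, 320], [320, 320], [310, 321], [311, 321], [319, 321], [320, 321]]
before
 [[168 170 168 167 167 168 169 164 168 167 169 165 169 167 165 168 168 169
  168 167 167 168]
 [168 170 168 167 170 167 169 170 167 164 157 154 166 171 171 167 168 167
  168 169 169 167]
 [168 168 169 165 167 169 168 152 144 143 144 141 140 153 165 169 166 169
  169 167 167 167]
 [200 179 176 169 171 167 135 126 154 153 151 149 152 141 140 169 170 169
  168 167 167 168]
[... 1728 characters left out ...]
2  66  68  81 191 252 244 236
  237 233 238 239]
 [238 240 241 242 244 248 252 121  64  73  73  75  65  92 228 250 241 236
  237 237 238 239]
 [240 242 242 242 247 254 194  67  65  75  73  77  63  86 217 249 240 237
  237 236 240 239]
 [242 243 243 248 249 157  45   9  42  59  74  71  36  50 158 250 246 238
  236 238 239 239]
 [243 241 245 251 160  43  28  50  40  43  33  29  16  14  22 111 244 245
  239 238 240 240]
 [243 242 245 249 161  41  19  45  67  76  77  76  55  14  19  86 174 244
  240 241 240 243]
 [241 241 244 247 248 163  50  26  27  29  31  23   9  36  97 151 248 243
  239 240 241 244]
 [241 241 241 241 241 248 251 212 130 122 129 130 156 255 252 241 241 239
  239 239 242 245]]
```

The stylus stands upright, shifted less than 1 px (about 2 mm of bore play), with its collar on the stand. Nothing else has moved.

```bash
python3 -c "
from plant import bot
print(bot.close_job())"
```

```text
the job is handed in; nothing more can be done
None
```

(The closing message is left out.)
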